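# Make up the terrace tray and the TV-room tray from the bar ledge

### The job

Make up the two guest trays from the things on the ledge. The orange tray goes to the terrace: glass ashtray in its square compartment, steel bottle opener in the long one, yellow lighter in the short one; the blue tray goes to the TV room: wooden bowl in its square compartment, the black remote in the long one, the short one left empty. Everything lies flat on its compartment's floor, ashtray and bowl right way up, the ashtray is glass and must not be dropped, and the white remote stays where it is on the ledge.

Things in the scene. Friction and masses are not known exactly. Their poses are not given: they have to be found in the camera images.
- tray_orange: Orange fixed plastic tray, 190 x 190 mm; floor top at z 4 mm, rim 6 mm wide and 11 high, ridges 6 wide and 9 high. Origin: centre of underside, z up. Compartments (inner mm, centre in tray frame): LONG 178 along x, 62 along y, at (0, 58); SQUARE 110 x 110 at (-34, -34); SHORT 62 along x, 110 along y, at (58, -34). Gets ashtray (SQUARE), opener (LONG), lighter (SHORT).
- tray_blue: Dark blue fixed plastic tray, 190 x 190 mm; floor top at z 4 mm, rim 6 mm wide and 11 high, ridges 6 wide and 9 high. Origin: centre of underside, z up. Compartments (inner mm, centre in tray frame): LONG 178 along x, 62 along y, at (0, 58); SQUARE 110 x 110 at (-34, -34); SHORT 62 along x, 110 along y, at (58, -34). Gets bowl (SQUARE), black remote (LONG); SHORT stays empty.
- ashtray: Pale green glass ashtray, open top, 84 x 84 mm, 32 high, 0.24 to 0.32 kg. Four upright walls 9 mm thick, centre lines 37.5 mm from the centre, parallel to its x and y, straight for 56 mm; corners lower (24 mm). Inner floor 8 mm up. Too wide to span: pinch the middle of one wall from above. Origin: centre of the underside, z up.
- bowl: Round carved wooden bowl, open top, 92 mm across, 42 high, about 0.12 kg. The upper 20 mm of the wall is upright, 9 mm thick, centre line 41.5 mm from the axis; below it tapers to a foot 66 mm across. Inner floor 9 mm up. Pinch the rim from above, anywhere round. Origin: centre of the underside, z up; its yaw means nothing.
- opener: Steel bottle opener, 150 mm long, lying along its x. Handle 18 mm wide and 18 mm high, from x = -75 to +25 mm; at the +x end a ring 42 mm across, 8 mm thick, 5 mm clear of the surface. 0.11 kg, balances at about x = -5 mm. Origin: centre of its length, at the underside, z up. Either end may point either way in the compartment.
- lighter: Yellow plastic lighter lying flat, 80 mm long along its x (steel hood at +x), 24 mm wide, 14 mm high (small red button to 16 mm), 0.03 kg. Origin: centre of the underside, z up. Any yaw that fits its compartment will do (long way along the tray's y).
- remote_black: Black remote control in its plastic case with grey keys, lying face up along its x, 150 mm long, 46 mm wide, 22 mm high, 0.13 kg. Origin: centre of the underside, z up. Either end may point either way in the compartment.
- remote_white: White remote control (for the fan), lying face up along its x, 130 mm long, 42 mm wide, 20 mm high. Not part of any tray: it stays where it is. Origin: centre of the underside, z up.
Mind the look-alikes: they are no part of the job. Of the things that look like the ashtray, the middle-sized one is meant.

How it is judged:
By the outcome, as a careful person would: the job done as asked, in the order asked, and still so for the second after the job is handed in, with the robot touching nothing.
It also fails if it takes over 128 s, if anything falls off the work surface, if the arm or the gripper's body presses on something with over 40 N, if the wrist force passes 120 N, or if a joint passes its speed limit or range.

### The arm

A 6-joint arm with a two-finger parallel gripper is mounted at the origin on the work surface. World frame = base frame: x ahead of the robot, y to its left, z up, the work surface at z = 0. Lengths are in m, angles in degrees, forces in N, time in s.
With the tool pointing down it reaches from about 0.4 to 0.825 m from the base axis. Payload 7 kg.
Tool frame: the origin (TCP) lies midway between the tips of the shut fingers; the grasp point (between the pads) lies 19 mm behind it (ctrl.hold_point_z is the distance from the TCP to the grasp point, in m); z points along the fingers, y is the line along which they close (so a half turn about z gives the same grasp; the last joint's range is limited). The gripper opens to 88 mm and grips with 3 to 60 N. Pads are 19 mm wide; open, the fingers measure 130 mm over their backs; the gripper's body (78 mm by 193 mm) begins 47 mm behind the grasp point.
Start: joints at [-58.264, 20.546, 0.682, 0, -70.136, -16.507], TCP at [0.177, -0.651, 0.227] pointing down, gripper open.
Joint ranges: [-176.03, 176.03], [-82.01, 121.73], [-58.28, 71.71], [-173.87, 95.51], [-174.79, -0.11], [-173.66, 173.66]. Speed limits (degrees/s): [136.94, 136.94, 172.46, 180, 180, 180].

### API

Orientations are given as [roll, pitch, yaw] about the fixed x, y, z axes, in that order (R = Rz(yaw) Ry(pitch) Rx(roll)).
In Python, from plant import ctrl gives the robot as it stands.
- The arm moves only by the tool apply_moves, never from a script. Its argument "deltas" is a list of rows, each an object with "fingers": the finger opening in mm, from 0 to 87.6; "delta_pos": the shift along the tool's x, y, z in mm, a list of three; "angular": the turn, a rotation vector about the tool's x, y, z in degrees, a list of three. A call has 1 to 10 rows; each row is the pose to reach, as a shift and turn from the pose commanded when the call began, along the tool's axes at that moment; what a row does not reach only later rows make up. A row lasts 1/10 s, in which the tool goes at most 50 mm and 8.59 degrees, less where a joint would pass 70% of its speed; a pose out of reach is approached as far as the arm can. A call with a gripper value outside its range is refused whole. The fingers move at their own pace and stop on an object; the grip force is fixed at half the most. Time passes only in rows, so rows that repeat a pose let the fingers close. It gives the time, the measured TCP pose, the force, the opening and the grip force at its end, in the units of the state.
- ctrl.get_obs(): the state, without advancing time (a new reading comes with each control period).
- ctrl.snapshot(name): name is "scene" or "top" or "wrist"; returns the picture (400x640x3 uint8, red, green, blue); there is no depth.
- ctrl.camera_params(name): a dict with "fx", "fy", "cx", "cy" (pixels), "cam_to_world" (4x4, takes a point from camera to world coordinates); the wrist camera has in their place "mount" (4x4, takes a point from camera to tool coordinates, whose origin is the TCP and whose axes are the flange's). Camera axes: x right, y up, looking along -z (the intrinsics and any distortion apply to the point x, -y, -z); pixel columns grow to the right and rows downward; lengths in m; the calibration is good to about 2 mm. A picture is of the moment at which its call begins: read the wrist's pose just before it. camera_params takes no time and is no camera call.
- ctrl.close_job(): hands the job in; it is judged then, once.
The state is a dict: "clock": time; "joint_pos": joint angles; "qvel": joint speeds; "tau": joint torques, N m; "tool_pos": TCP position; "orientation": TCP orientation; "force": force on the tool from outside, world axes, zero at the start; "moment": the same for the moment, N m; "opening": finger opening in m; "gripper_force": force on a finger pad.
Only numpy, scipy, OpenCV 4.12 (cv2) and the standard library are available. Lean on these libraries where they do the work, as an engineer would, in place of code of your own. Each camera call takes 0.05 s, during which the arm holds its last target. There are 200 camera calls.

## Working session

There is one attempt and no reset: what is moved stays moved. The work goes in short steps, Python scripts to look and compute and a tool call to move; the robot and the scene stay as the last step left them, time stands still between calls to the robot, and variables do not carry over. Pictures are saved under pics/ and viewed, at most 14 in all, crops included, and the job is handed in when it is done.

Besides the shell and the picture viewer there is one more tool, called as a command line: name --argument value ..., lists and objects as JSON in quotes. apply_moves: Moves the arm, as the interface text tells. Its arguments: {"type":"object","properties":{"deltas":{"type":"array"}},"required":["deltas"]}

```bash
mkdir -p pics; ls
python3 - <<'E'
from plant import ctrl
import cv2,numpy as np
o=ctrl.get_obs();print(o)
for n in("scene","top"):
    cv2.imwrite(f"pics/{n}0.png",ctrl.snapshot(n)[:,:,::-1]);p=ctrl.camera_params(n);print(n,p)
print(ctrl.camera_params("wrist"),ctrl.hold_point_z)
E
```

```text
pics
{'clock': 0.0, 'joint_pos': array([-5.82621309e+01,  2.05907739e+01,  6.34208567e-01, -1.88989662e-02,
       -7.01352951e+01, -1.65066715e+01]), 'qvel': array([-8.99636992e-02, -8.12008909e-05, -1.03810655e-01,  6.02375703e-02,
       -4.23820245e-02, -4.58252242e-02]), 'tau': array([ 2.75812827e-04, -5.82719886e+01,  2.93051594e+01,  6.99706793e+00,
        7.03178113e-03, -9.70552696e-05]), 'tool_pos': array([ 0.17717279, -0.6508359 ,  0.22563729]), 'orientation': array([ 1.79906877e+02, -9.06829330e-03, -1.64775231e+02]), 'force': array([-0.16327823,  0.08043804, -0.62616619]), 'moment': array([-0.01041062,  0.01433915,  0.02387845]), 'gripper_force': 0.0, 'opening': 0.08753854532906458}
scene {'fx': 476.7364874090079, 'fy': 476.7364874090079, 'cx': 322.9095871840609, 'cy': 201.8748420260668, 'cam_to_world': array([[-0.23719248, -0.83341434,  0.49915956,  1.18392844],
       [ 0.97134722, -0.19554083,  0.13508651,  0.03585977],
       [-0.01497696,  0.51689875,  0.85591551,  1.1187929 ],
       [ 0.        ,  0.        ,  0.        ,  1.        ]])}
top {'fx': 394.30083102432565, 'fy': 394.30083102432565, 'cx': 320.05911109500266, 'cy': 197.9635840104569, 'cam_to_world': array([[ 0.01928978,  0.99880055, -0.0450041 ,  0.51187743],
       [-0.99964727,  0.02008888,  0.01737183, -0.10215751],
       [ 0.01825507,  0.04465313,  0.99883575,  1.19390321],
       [ 0.        ,  0.        ,  0.        ,  1.        ]])}
{'fx': 355.2224253491492, 'fy': 355.2224253491492, 'cx': 317.8774183095918, 'cy': 201.7402176176528, 'mount': array([[ 6.32248709e-05,  9.50750296e-01,  3.09957852e-01,
         8.43350266e-02],
       [ 9.99999997e-01, -7.09232373e-05,  1.35677098e-05,
        -7.60002569e-04],
       [ 3.48827184e-05,  3.09957850e-01, -9.50750298e-01,
        -1.58600782e-01],
       [ 0.00000000e+00,  0.00000000e+00,  0.00000000e+00,
         1.00000000e+00]])} 0.0188
```

View pics/scene0.png

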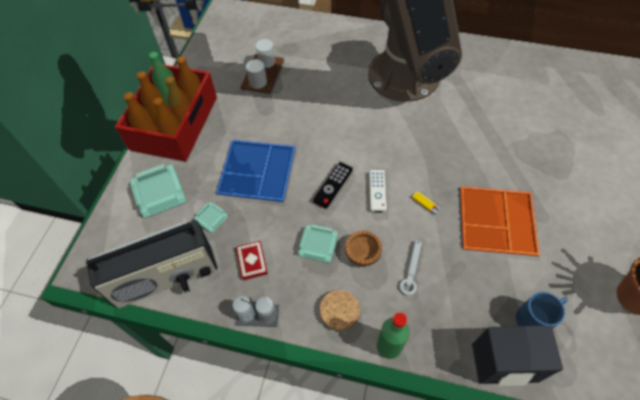

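View pics/top0.png

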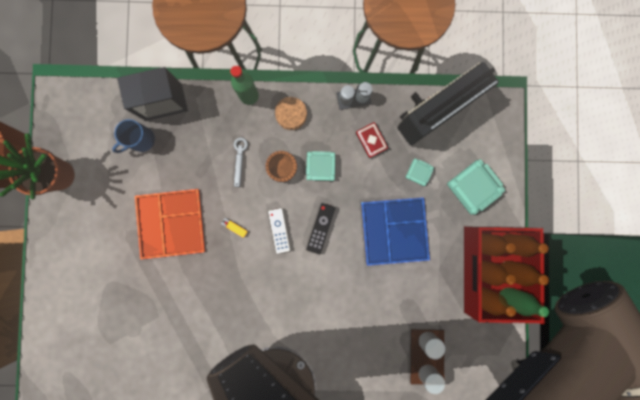

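```bash
cat > h.py <<'E'
from plant import ctrl
import cv2,numpy as np
def ray(name,uv,z,T=None):
    p=ctrl.camera_params(name); T=p["cam_to_world"] if T is None else T
    uv=np.atleast_2d(np.asarray(uv,float))
    d=np.c_[(uv[:,0]-p["cx"])/p["fx"],-(uv[:,1]-p["cy"])/p["fy"],-np.ones(len(uv))]@T[:3,:3].T
    s=(z-T[2,3])/d[:,2]
    return T[:3,3]+d*s[:,None]
def proj(name,P,T=None):
    p=ctrl.camera_params(name); T=p["cam_to_world"] if T is None else T
    q=(np.atleast_2d(P)-T[:3,3])@T[:3,:3]
    return np.c_[p["cx"]+p["fx"]*q[:,0]/-q[:,2],p["cy"]+p["fy"]*q[:,1]/q[:,2]]
E
python3 - <<'E'
from h import *
im=cv2.imread("pics/top0.png")
cv2.imwrite("pics/topL.png",cv2.resize(im[125:275,200:345],None,fx=4,fy=4,interpolation=cv2.INTER_CUBIC))
cv2.imwrite("pics/topG.png",cv2.resize(im[140:215,300:510],None,fx=3.8,fy=3.8,interpolation=cv2.INTER_CUBIC))
hsv=cv2.cvtColor(im,cv2.COLOR_BGR2HSV)
R={"orange":((130,185,80,80),(3,150,120),(14,255,255),.011),"blue":((355,190,80,80),(105,120,40),(125,255,255),.011),
"ash":((300,145,42,42),(65,50,90),(95,255,255),.032),"small":((400,150,40,40),(65,50,90),(95,255,255),.02),"large":((440,150,70,70),(65,50,90),(95,255,255),.03),
"bowl":((260,145,40,42),(3,100,30),(20,255,255),.042),"lighter":((215,210,40,35),(20,120,100),(35,255,255),.014),
"black":((300,198,40,60),(0,0,0),(180,255,75),.022),"white":((262,200,34,60),(0,0,165),(180,60,255),.02)}
for k,((x,y,w,h),lo,hi,z) in R.items():
    m=cv2.inRange(hsv[y:y+h,x:x+w],lo,hi)
    n,l,s,c=cv2.connectedComponentsWithStats(cv2.morphologyEx(m,cv2.MORPH_CLOSE,np.ones((3,3))))
    i=1+np.argmax(s[1:,4]); pts=np.argwhere(l==i)[:,::-1]+[x,y]
    P=ray("top",pts,z)[:,:2]
    r=cv2.minAreaRect((P*1000).astype(np.float32)); print(k,len(pts),"rect mm",np.round(r[0],1),np.round(r[1],1),round(r[2],1),"mean",np.round(P.mean(0)*1000,1))
E
```

```text
orange 3934 rect mm [480.2 323. ] [185.3 186.6] 7.4 mean [480.  323.2]
blue 3828 rect mm [ 470.8 -350.4] [185.2 187.5] 5.8 mean [ 470.4 -349.8]
ash 797 rect mm [ 659.1 -120.4] [83.4 82.9] 1.0 mean [ 659.5 -121.4]
small 476 rect mm [ 649.2 -419.9] [66.8 66.1] 66.3 mean [ 649.1 -419.4]
large 1827 rect mm [ 607.2 -588.8] [127.9 132.7] 39.0 mean [ 607.1 -587.9]
bowl 702 rect mm [655.3  -6. ] [87.3 87.1] 46.4 mean [656.1  -7.1]
lighter 174 rect mm [468.7 124.3] [63.4 24.3] 60.2 mean [468.7 124.2]
black 290 rect mm [ 505.8 -136.2] [43.  81.3] 71.8 mean [ 505.6 -137.6]
white 702 rect mm [472.4  10.1] [149.9  62.1] 12.6 mean [469.4   2.3]
```

View pics/topL.png

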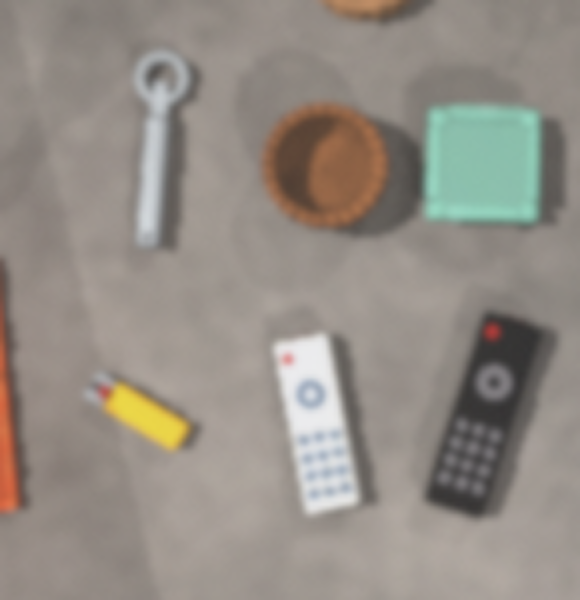

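View pics/topG.png

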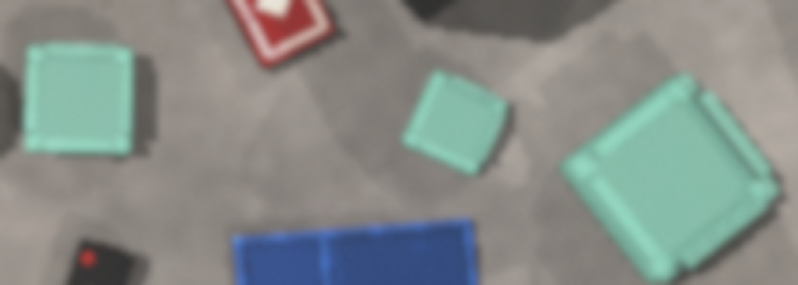

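The look-alikes in the top view are (321,166), which measures about 84 mm, (420,172) at about 66 mm and (477,187) at about 130 mm. The middle-sized one is (321,166), it matches the stated 84 mm, and the crops confirm it. Next I'll look at both trays' layouts.

Run:
```python
from h import *
im=cv2.imread("pics/top0.png")
c=[cv2.resize(im[185:265,x:x+80],None,fx=5,fy=5,interpolation=cv2.INTER_CUBIC) for x in(130,355)]
cv2.imwrite("pics/trays.png",np.hstack(c))
f=lambda x,y:(200+(x+.5)/4-.5,125+(y+.5)/4-.5)
mm=lambda pts,z:np.round(ray("top",[f(*p) for p in pts],z)[:,:2]*1000,1)
print("opener ring,end",mm([(161,77),(162,50)],.013).tolist(),mm([(148,243),(157,112)],.018).tolist())
print("black",mm([(487,312),(543,330),(481,517),(426,499)],.022).tolist())
print("lighter",mm([(89,384),(186,441)],.014).tolist())
print("bowl",mm([(326,165)],.042).tolist(),"ash",mm([(428,105),(540,107),(540,222),(427,220)],.028).tolist())
print("white",mm([(272,342),(328,332),(360,506),(307,517)],.02).tolist())
for P in([.177,-.651,.227],[.177,-.651,.35]):print(proj("scene",P),proj("top",P))
```

```text
opener ring,end [[722.9, 121.4], [743.4, 121.3]] [[597.4, 126.6], [695.6, 122.7]]
black [[550.9, -126.7], [538.3, -168.6], [399.2, -125.2], [411.7, -84.3]]
lighter [[491.7, 168.1], [450.8, 95.0]]
bowl [[655.6, -6.3]] ash [[703.8, -79.8], [704.1, -163.1], [618.3, -164.6], [618.0, -80.8]]
white [[525.5, 32.4], [533.7, -8.9], [405.5, -35.6], [396.8, 3.4]]
[[177.3004775   22.03987999]] [[535.4486615  357.56468601]]
[[164.36982469 -17.24671401]] [[568.10681544 378.3943688 ]]
```

View pics/trays.png

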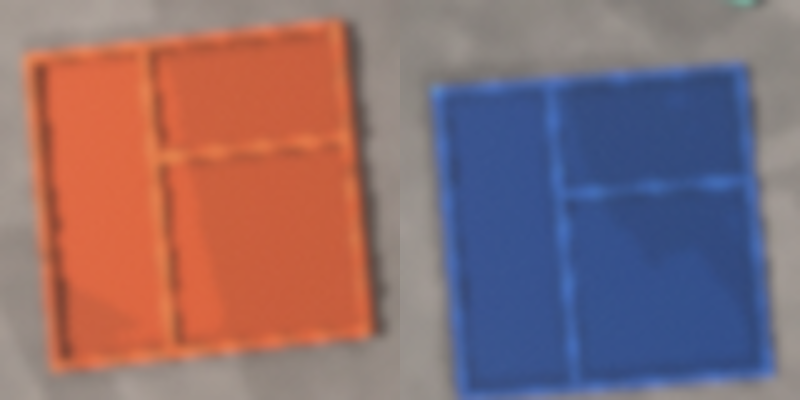

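```bash
cat >> h.py <<'E'
from scipy.spatial.transform import Rotation as Ro
def go(x,y,z,yaw,roll=180.,pitch=0.):
    o=ctrl.get_obs(); R=Ro.from_euler("xyz",o["orientation"],degrees=True); G=Ro.from_euler("xyz",[roll,pitch,yaw],degrees=True)
    d=R.inv().apply(np.array([x,y,z])-o["tool_pos"]*1000)
    print("to",(x,y,z,yaw),"delta",np.round(d,1),"ang",np.round((R.inv()*G).as_rotvec(degrees=True),2),"| up 100:",np.round(R.inv().apply([0,0,100.]),1),"tcp",np.round(o["tool_pos"]*1000,1),np.round(o["orientation"],1),"open",round(o["opening"]*1000,1),"F",np.round(o["force"],1),"t",round(o["clock"],2))
def tray(cx,cy,yaw,px,py):
    c,s=np.cos(np.radians(yaw)),np.sin(np.radians(yaw)); return cx+c*px-s*py,cy+s*px+c*py
E
python3 - <<'E'
from h import *
for n,ox,P in(("orange",130,[(25,52),(345,22),(376,335),(55,370)]),("blue",355,[(31,87),(347,64),(376,373),(62,398)])):
    W=ray("top",[(ox+(a+.5)/5-.5,185+(b+.5)/5-.5) for a,b in P],.011)[:,:2]*1000
    c=W.mean(0); TL,TR,BR,BL=W; d=(TL-BL)+(TR-BR); e=(TL-TR)+(BL-BR)
    ya=np.degrees(np.arctan2(d[1],d[0])); yb=np.degrees(np.arctan2(-e[0],e[1])); yaw=(ya+yb)/2
    print(n,c,ya,yb,np.linalg.norm(d)/2,np.linalg.norm(e)/2)
    for k,q in dict(LONG=(0,58),SQ=(-34,-34),SHORT=(58,-34)).items():print(k,np.round(tray(*c,yaw,*q),1))
go(622.5,-121.5,140,-89.3)
E
```

```text
orange [480.35758512 322.99018914] 7.560596017637416 6.9103798606403135 188.51470766381013 190.00771774977207
LONG [473.1 380.5]
SQ [450.9 285. ]
SHORT [542.2 296.6]
blue [ 471.67129468 -350.98811133] 6.180658673012171 5.392067960835419 186.41691502658676 190.53180136995326
LONG [ 465.8 -293.3]
SQ [ 441.3 -388.2]
SHORT [ 532.8 -379. ]
to (622.5, -121.5, 140, -89.3) delta [-568.7  393.8   86.2] ang [ 8.000e-02  5.000e-02 -7.548e+01] | up 100: [   0.     0.2 -100. ] tcp [ 177.1 -650.9  225.7] [ 179.9   -0.  -164.8] open 87.5 F [ 0.2 -0.6 -1.1] t 0.1
```

apply_moves --deltas '[{"fingers": 30, "delta_pos": [0, 0, -50], "angular": [0, 0, 0]}, {"fingers": 30, "delta_pos": [0, 0, -100], "angular": [0, 0, 0]}, {"fingers": 30, "delta_pos": [0, 0, -120], "angular": [0, 0, 0]}, {"fingers": 30, "delta_pos": [-40, 28, -120], "angular": [0, 0, -8]}, {"fingers": 30, "delta_pos": [-80, 56, -120], "angular": [0, 0, -16]}, {"fingers": 30, "delta_pos": [-120, 84, -120], "angular": [0, 0, -24]}, {"fingers": 30, "delta_pos": [-160, 112, -110], "angular": [0, 0, -32]}, {"fingers": 30, "delta_pos": [-200, 140, -100], "angular": [0, 0, -40]}, {"fingers": 30, "delta_pos": [-240, 168, -90], "angular": [0, 0, -48]}, {"fingers": 30, "delta_pos": [-280, 195, -80], "angular": [0, 0, -56]}]'

```text
clock: 1.1
tool_pos: [0.3969, -0.3877, 0.3061]
orientation: [-180.0, 0.0, -108.4]
force: [0.6, -0.4, 0.0]
opening: 0.0302
gripper_force: 0.0
```

```bash
python3 -c "
from h import *
go(622.5,-121.5,140,-89.3)"
```

```text
to (622.5, -121.5, 140, -89.3) delta [-323.9 -129.8  166.2] ang [-0.000e+00  1.000e-02 -1.914e+01] | up 100: [  -0.   -0. -100.] tcp [ 396.9 -387.7  306.1] [-180.     0.  -108.4] open 30.2 F [ 0.6 -0.4  0. ] t 1.1
```

apply_moves --deltas '[{"fingers": 30, "delta_pos": [-45, -18, 20], "angular": [0, 0, -5]}, {"fingers": 30, "delta_pos": [-90, -36, 40], "angular": [0, 0, -10]}, {"fingers": 30, "delta_pos": [-135, -54, 60], "angular": [0, 0, -15]}, {"fingers": 30, "delta_pos": [-180, -72, 80], "angular": [0, 0, -19]}, {"fingers": 30, "delta_pos": [-225, -90, 100], "angular": [0, 0, -19]}, {"fingers": 30, "delta_pos": [-270, -108, 120], "angular": [0, 0, -19.1]}, {"fingers": 30, "delta_pos": [-300, -120, 140], "angular": [0, 0, -19.1]}, {"fingers": 30, "delta_pos": [-324, -130, 160], "angular": [0, 0, -19.1]}, {"fingers": 30, "delta_pos": [-324, -130, 166], "angular": [0, 0, -19.1]}, {"fingers": 30, "delta_pos": [-324, -130, 166], "angular": [0, 0, -19.1]}]'

```text
clock: 2.1
tool_pos: [0.6227, -0.124, 0.1385]
orientation: [179.8, -0.0, -89.6]
force: [-0.8, 0.5, 0.2]
opening: 0.0296
gripper_force: 0.0
```

```bash
cat >> h.py <<'E'
def wrist(fn,pts=()):
    o=ctrl.get_obs(); im=ctrl.snapshot("wrist")[:,:,::-1].copy(); T=np.eye(4)
    T[:3,:3]=Ro.from_euler("xyz",o["orientation"],degrees=True).as_matrix(); T[:3,3]=o["tool_pos"]; T=T@ctrl.camera_params("wrist")["mount"]
    for a,b in proj("wrist",np.array(pts)/1000,T) if len(pts) else (): cv2.drawMarker(im,(int(round(a)),int(round(b))),(0,0,255),cv2.MARKER_CROSS,9,1)
    cv2.imwrite(fn,im); return T
E
python3 -c "
from h import *
go(622.5,-121.5,40,-89.3)
c=[660,-121]
wrist('pics/w1.png',[tray(*c,.7,*q)+(32,) for q in((-42,28),(-42,-28),(42,28),(42,-28),(-33,-28),(-33,28))]+[(655.6,-6.3,42),(655.6,-52.3,42)])"
```

```text
to (622.5, -121.5, 40, -89.3) delta [-2.6 -0.2 98.5] ang [ 0.22 -0.01 -0.31] | up 100: [   0.     0.4 -100. ] tcp [ 622.7 -124.   138.5] [179.8  -0.  -89.6] open 29.6 F [-0.8  0.5  0.2] t 2.1
```

View pics/w1.png

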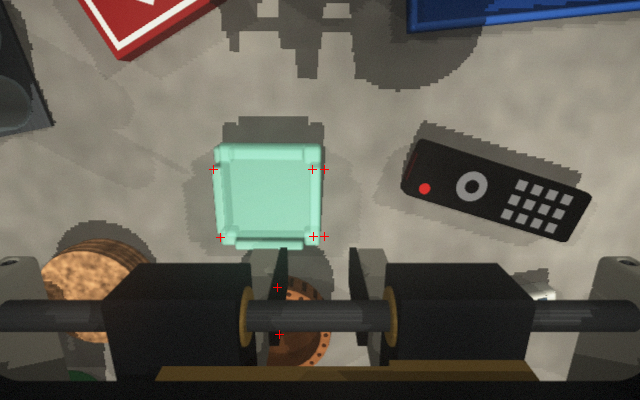

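apply_moves --deltas '[{"fingers": 30, "delta_pos": [-1, -1, 40], "angular": [0.2, 0, -0.3]}, {"fingers": 30, "delta_pos": [-1, -1, 75], "angular": [0.2, 0, -0.3]}, {"fingers": 30, "delta_pos": [-1, -1, 95], "angular": [0.2, 0, -0.3]}, {"fingers": 30, "delta_pos": [-1, -1, 108], "angular": [0.2, 0, -0.3]}, {"fingers": 30, "delta_pos": [-1, -1, 117], "angular": [0.2, 0, -0.3]}, {"fingers": 30, "delta_pos": [-1, -1, 122], "angular": [0.2, 0, -0.3]}, {"fingers": 30, "delta_pos": [-1, -1, 125], "angular": [0.2, 0, -0.3]}, {"fingers": 30, "delta_pos": [-1, -1, 126], "angular": [0.2, 0, -0.3]}, {"fingers": 30, "delta_pos": [-1, -1, 126], "angular": [0.2, 0, -0.3]}, {"fingers": 26, "delta_pos": [-1, -1, 126], "angular": [0.2, 0, -0.3]}]'

```text
clock: 3.15
tool_pos: [0.6249, -0.1236, 0.0151]
orientation: [-179.7, 0.0, -89.4]
force: [0.3, -0.3, 0.1]
opening: 0.0272
gripper_force: 0.0
```

apply_moves --deltas '[{"fingers": 26, "delta_pos": [0, 0, 1.5], "angular": [-0.3, 0, 0]}, {"fingers": 22, "delta_pos": [0, 0, 2], "angular": [-0.3, 0, 0]}, {"fingers": 18, "delta_pos": [0, 0, 2], "angular": [-0.3, 0, 0]}, {"fingers": 14, "delta_pos": [0, 0, 2], "angular": [-0.3, 0, 0]}, {"fingers": 10, "delta_pos": [0, 0, 2], "angular": [-0.3, 0, 0]}, {"fingers": 6, "delta_pos": [0, 0, 2], "angular": [-0.3, 0, 0]}, {"fingers": 2, "delta_pos": [0, 0, 2], "angular": [-0.3, 0, 0]}, {"fingers": 0, "delta_pos": [0, 0, 2], "angular": [-0.3, 0, 0]}, {"fingers": 0, "delta_pos": [0, 0, 2], "angular": [-0.3, 0, 0]}, {"fingers": 0, "delta_pos": [0, 0, 2], "angular": [-0.3, 0, 0]}]'

```text
clock: 4.15
tool_pos: [0.6246, -0.1236, 0.0126]
orientation: [179.9, 0.0, -89.4]
force: [0.1, 1.0, -0.8]
opening: 0.0091
gripper_force: 30.0
```

```bash
python3 -c "
from h import *
go(450.9,285,150,-82.8)
for i in range(3): print(ctrl.get_obs()['tool_pos'],ctrl.get_obs()['orientation'])"
```

```text
to (450.9, 285, 150, -82.8) delta [-410.5  169.4 -137.1] ang [ 0.1   0.01 -6.57] | up 100: [  -0.     0.2 -100. ] tcp [ 624.6 -123.6   12.6] [179.9   0.  -89.4] open 9.1 F [ 0.1  1.  -0.8] t 4.15
[ 0.62460243 -0.12361856  0.01255704] [ 1.79902743e+02  1.30214519e-03 -8.93709737e+01]
[ 0.62460243 -0.12361856  0.01255704] [ 1.79902743e+02  1.30214519e-03 -8.93709737e+01]
[ 0.62460243 -0.12361856  0.01255704] [ 1.79902743e+02  1.30214519e-03 -8.93709737e+01]
```

apply_moves --deltas '[{"fingers": 0, "delta_pos": [0, 0, -5], "angular": [0, 0, 0]}, {"fingers": 0, "delta_pos": [0, 0, -20], "angular": [0, 0, 0]}, {"fingers": 0, "delta_pos": [0, 0, -45], "angular": [0, 0, 0]}, {"fingers": 0, "delta_pos": [0, 0, -75], "angular": [0, 0, 0]}, {"fingers": 0, "delta_pos": [0, 0, -100], "angular": [0, 0, 0]}, {"fingers": 0, "delta_pos": [-12, 6, -110], "angular": [0, 0, 0]}, {"fingers": 0, "delta_pos": [-38, 20, -110], "angular": [0, 0, -1]}, {"fingers": 0, "delta_pos": [-75, 39, -110], "angular": [0, 0, -2]}, {"fingers": 0, "delta_pos": [-112, 58, -110], "angular": [0, 0, -3]}, {"fingers": 0, "delta_pos": [-150, 78, -110], "angular": [0, 0, -4]}]'

```text
clock: 5.15
tool_pos: [0.5431, 0.0267, 0.122]
orientation: [179.8, 0.0, -85.4]
force: [0.3, 0.4, -1.7]
opening: 0.0088
gripper_force: 30.0
```

```bash
python3 -c "
from h import *
go(413.7,280.3,90,-82.8);o=ctrl.get_obs();print(o['gripper_force'],o['moment'])"
```

```text
to (413.7, 280.3, 90, -82.8) delta [-263.2  108.5   32.4] ang [ 0.19  0.01 -2.58] | up 100: [  -0.     0.3 -100. ] tcp [543.1  26.7 122. ] [179.8   0.  -85.4] open 8.8 F [ 0.3  0.4 -1.7] t 5.15
29.990021288394928 [ 0.13326183  0.1007173  -0.04100459]
```

apply_moves --deltas '[{"fingers": 0, "delta_pos": [-37, 15, 0], "angular": [0, 0, -0.5]}, {"fingers": 0, "delta_pos": [-74, 30, 0], "angular": [0, 0, -1]}, {"fingers": 0, "delta_pos": [-111, 45, 0], "angular": [0, 0, -1.5]}, {"fingers": 0, "delta_pos": [-148, 60, 0], "angular": [0, 0, -2]}, {"fingers": 0, "delta_pos": [-185, 76, 0], "angular": [0, 0, -2.6]}, {"fingers": 0, "delta_pos": [-218, 90, 5], "angular": [0, 0, -2.6]}, {"fingers": 0, "delta_pos": [-244, 101, 12], "angular": [0, 0, -2.6]}, {"fingers": 0, "delta_pos": [-259, 107, 22], "angular": [0, 0, -2.6]}, {"fingers": 0, "delta_pos": [-263, 108.5, 30], "angular": [0, 0, -2.6]}, {"fingers": 0, "delta_pos": [-263, 108.5, 32], "angular": [0, 0, -2.6]}]'

```text
clock: 6.15
tool_pos: [0.4144, 0.2784, 0.0897]
orientation: [179.8, -0.1, -82.7]
force: [0.5, -0.1, -2.2]
opening: 0.009
gripper_force: 30.0
```

```bash
python3 -c "
from h import *
go(413.7,280.3,17,-82.8)
c=(480.36,322.99);P=[tray(*c,7.2,*q)+(11,) for q in((-95,-95),(95,-95),(89,21))]+[tray(*c,7.2,*q)+(4,) for q in((-89,21),(21,-89),(21,21))]
wrist('pics/w2.png',P)"
```

```text
to (413.7, 280.3, 17, -82.8) delta [-2.   0.2 72.6] ang [ 0.21 -0.08  0.09] | up 100: [   0.1    0.4 -100. ] tcp [414.4 278.4  89.7] [ 1.798e+02 -1.000e-01 -8.270e+01] open 9.0 F [ 0.5 -0.1 -2.2] t 6.15
```

View pics/w2.png

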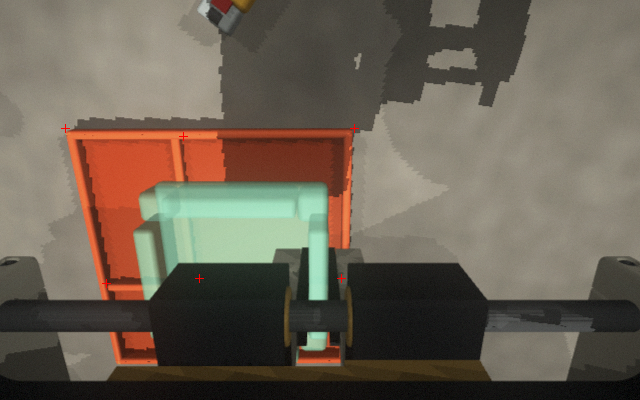

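apply_moves --deltas '[{"fingers": 0, "delta_pos": [-2, 0, 12], "angular": [0.2, 0, 0]}, {"fingers": 0, "delta_pos": [-2, 0, 27], "angular": [0.2, 0, 0]}, {"fingers": 0, "delta_pos": [-2, 0, 42], "angular": [0.2, 0, 0]}, {"fingers": 0, "delta_pos": [-2, 0, 54], "angular": [0.2, 0, 0]}, {"fingers": 0, "delta_pos": [-2, 0, 61], "angular": [0.2, 0, 0]}, {"fingers": 0, "delta_pos": [-2, 0, 65], "angular": [0.2, 0, 0]}, {"fingers": 0, "delta_pos": [-2, 0, 68], "angular": [0.2, 0, 0]}, {"fingers": 0, "delta_pos": [-2, 0, 69.5], "angular": [0.2, 0, 0]}, {"fingers": 0, "delta_pos": [-2, 0, 70.5], "angular": [0.2, 0, 0]}, {"fingers": 0, "delta_pos": [-2, 0, 71], "angular": [0.2, 0, 0]}]'

```text
clock: 7.2
tool_pos: [0.4154, 0.2811, 0.0202]
orientation: [-179.9, 0.0, -82.8]
force: [-0.5, 0.7, -3.0]
opening: 0.0085
gripper_force: 30.0
```

apply_moves --deltas '[{"fingers": 0, "delta_pos": [0, 0, 0], "angular": [0, 0, 0]}, {"fingers": 0, "delta_pos": [0, 0, 0.7], "angular": [0, 0, 0]}, {"fingers": 0, "delta_pos": [0, 0, 1.4], "angular": [0, 0, 0]}, {"fingers": 0, "delta_pos": [0, 0, 2.1], "angular": [0, 0, 0]}, {"fingers": 0, "delta_pos": [0, 0, 2.8], "angular": [0, 0, 0]}, {"fingers": 0, "delta_pos": [0, 0, 2.8], "angular": [0, 0, 0]}]'

```text
clock: 7.8
tool_pos: [0.4153, 0.2808, 0.017]
orientation: [-179.9, 0.0, -82.8]
force: [0.4, -0.3, -2.1]
opening: 0.0091
gripper_force: 30.0
```

apply_moves --deltas '[{"fingers": 0, "delta_pos": [0, 0, 0.4], "angular": [0, 0, 0]}, {"fingers": 0, "delta_pos": [0, 0, 0.8], "angular": [0, 0, 0]}, {"fingers": 0, "delta_pos": [0, 0, 1.1], "angular": [0, 0, 0]}, {"fingers": 0, "delta_pos": [0, 0, 1.1], "angular": [0, 0, 0]}]'

```text
clock: 8.2
tool_pos: [0.4154, 0.2809, 0.0165]
orientation: [-179.9, 0.0, -82.8]
force: [-2.4, -0.7, 4.5]
opening: 0.0087
gripper_force: 30.0
```

Contact: the force has gone from -2 N to +4.5 N. Opening gently.

apply_moves --deltas '[{"fingers": 10, "delta_pos": [0, 0, 0], "angular": [0, 0, 0]}, {"fingers": 14, "delta_pos": [0, 0, 0], "angular": [0, 0, 0]}, {"fingers": 20, "delta_pos": [0, 0, 0], "angular": [0, 0, 0]}, {"fingers": 26, "delta_pos": [0, 0, 0], "angular": [0, 0, 0]}, {"fingers": 26, "delta_pos": [0, 0, -4], "angular": [0, 0, 0]}, {"fingers": 26, "delta_pos": [0, 0, -15], "angular": [0, 0, 0]}, {"fingers": 26, "delta_pos": [0, 0, -40], "angular": [0, 0, 0]}, {"fingers": 40, "delta_pos": [0, 0, -80], "angular": [0, 0, 0]}, {"fingers": 40, "delta_pos": [0, 0, -120], "angular": [0, 0, 0]}, {"fingers": 40, "delta_pos": [0, 0, -120], "angular": [0, 0, 0]}]'

```text
clock: 9.2
tool_pos: [0.4175, 0.2834, 0.1425]
orientation: [-179.5, 0.4, -82.7]
force: [0.4, 0.8, -0.3]
opening: 0.0392
gripper_force: 0.0
```

```bash
python3 -c "
from h import *
go(665,124,120,-182.2)
cv2.imwrite('pics/s1.png',cv2.resize(ctrl.snapshot('scene')[130:310,300:580,::-1],None,fx=2.8,fy=2.8,interpolation=cv2.INTER_CUBIC))"
```

```text
to (665, 124, 120, -182.2) delta [ 189.7 -225.    23.4] ang [-6.00e-02  7.60e-01  9.95e+01] | up 100: [  -0.7   -1.  -100. ] tcp [417.5 283.4 142.5] [-179.5    0.4  -82.7] open 39.2 F [ 0.4  0.8 -0.3] t 9.2
```

View pics/s1.png

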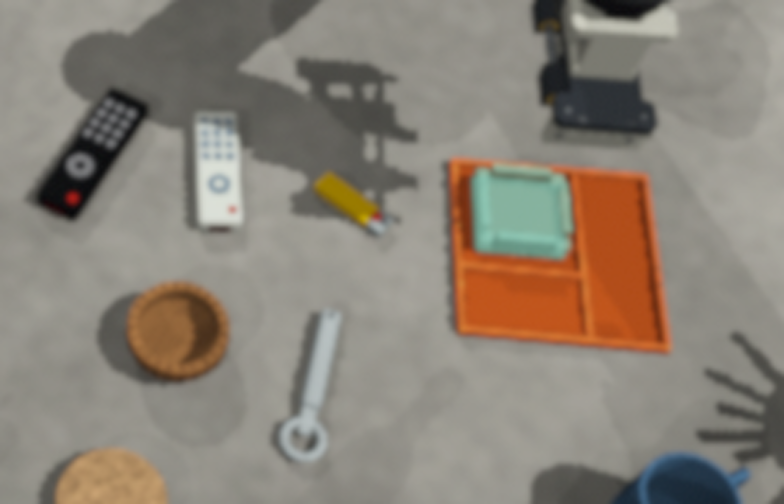

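apply_moves --deltas '[{"fingers": 40, "delta_pos": [12, -15, 0], "angular": [0, 0, -8]}, {"fingers": 40, "delta_pos": [36, -43, 0], "angular": [0, 0, -16]}, {"fingers": 40, "delta_pos": [60, -71, 0], "angular": [0, 0, -24]}, {"fingers": 40, "delta_pos": [84, -100, 0], "angular": [0, 0, -32]}, {"fingers": 40, "delta_pos": [110, -130, 5], "angular": [0, 0, -40]}, {"fingers": 40, "delta_pos": [136, -161, 10], "angular": [0, 0, -48]}, {"fingers": 40, "delta_pos": [160, -190, 15], "angular": [0, 0, -56]}, {"fingers": 40, "delta_pos": [180, -213, 20], "angular": [0, 0, -64]}, {"fingers": 40, "delta_pos": [190, -225, 23], "angular": [0, 0, -72]}, {"fingers": 40, "delta_pos": [190, -225, 23], "angular": [0, 0, -80]}]'

```text
clock: 10.25
tool_pos: [0.6629, 0.1186, 0.1114]
orientation: [179.9, 0.0, -2.6]
force: [-1.6, -0.4, -0.0]
opening: 0.0398
gripper_force: 0.0
```

```bash
python3 -c "
from h import *
go(665,124,8,-2.2)
wrist('pics/w3.png',[(665,124,18),(595,126.7,18),(697,122.7,18),(723,121.4,13),(743.4,121.3,13)])
o=cv2.imread('pics/w3.png');cv2.imwrite('pics/w3.png',o)
go(665,124,8,-2.2)"
```

```text
to (665, 124, 8, -2.2) delta [  1.9  -5.6 103.4] ang [ 0.05  0.05 -0.39] | up 100: [  -0.1    0.1 -100. ] tcp [662.9 118.6 111.4] [179.9   0.   -2.6] open 39.8 F [-1.6 -0.4 -0. ] t 10.25
to (665, 124, 8, -2.2) delta [  2.7  -4.9 103.8] ang [0.04 0.05 0.13] | up 100: [  -0.1    0.1 -100. ] tcp [662.2 119.3 111.8] [180.    0.   -2.1] open 40.2 F [ 0.1 -0.   0.4] t 10.3
```

View pics/w3.png

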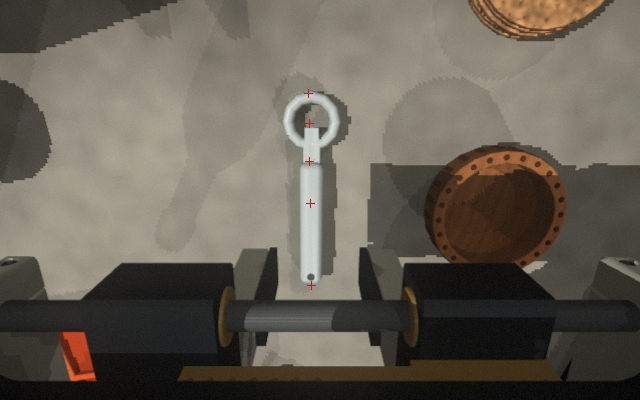

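apply_moves --deltas '[{"fingers": 40, "delta_pos": [2.5, -5, 30], "angular": [0, 0, 0]}, {"fingers": 40, "delta_pos": [2.5, -5, 65], "angular": [0, 0, 0]}, {"fingers": 40, "delta_pos": [2.5, -5, 85], "angular": [0, 0, 0]}, {"fingers": 36, "delta_pos": [2.5, -5, 97], "angular": [0, 0, 0]}, {"fingers": 30, "delta_pos": [2.5, -5, 102], "angular": [0, 0, 0]}, {"fingers": 26, "delta_pos": [2.5, -5, 104], "angular": [0, 0, 0]}, {"fingers": 22, "delta_pos": [2.5, -5, 104], "angular": [0, 0, 0]}, {"fingers": 20, "delta_pos": [2.5, -5, 104], "angular": [0, 0, 0]}, {"fingers": 20, "delta_pos": [2.5, -5, 104], "angular": [0, 0, 0]}]'

```text
clock: 11.2
tool_pos: [0.6657, 0.1257, 0.0104]
orientation: [-179.9, -0.2, -2.8]
force: [1.0, -1.0, 0.8]
opening: 0.0201
gripper_force: 0.5
```

```bash
python3 -c "
from h import *
go(665,124,8,-2.2)
T=np.eye(4);T[:3,:3]=Ro.from_euler('xyz',[179.9,0,-2.6],degrees=True).as_matrix();T[:3,3]=[.6629,.1186,.1114];T=T@ctrl.camera_params('wrist')['mount']
print(ray('wrist',[(426,208),(567,208),(496,146)],.042,T))"
```

```text
to (665, 124, 8, -2.2) delta [-0.6  1.7  2.4] ang [-0.06 -0.18 -0.58] | up 100: [   0.3   -0.1 -100. ] tcp [665.7 125.7  10.4] [-179.9   -0.2   -2.8] open 20.1 F [ 1.  -1.   0.8] t 11.2
[[ 0.66568201  0.04414385  0.042     ]
 [ 0.66127584 -0.05168894  0.042     ]
 [ 0.70592175  0.0012342   0.042     ]]
```

apply_moves --deltas '[{"fingers": 20, "delta_pos": [0, 0, 2.3], "angular": [0, 0, 0]}, {"fingers": 20, "delta_pos": [0, 0, 2.3], "angular": [0, 0, 0]}, {"fingers": 10, "delta_pos": [0, 0, 2.3], "angular": [0, 0, 0]}, {"fingers": 0, "delta_pos": [0, 0, 2.3], "angular": [0, 0, 0]}, {"fingers": 0, "delta_pos": [0, 0, 2.3], "angular": [0, 0, 0]}, {"fingers": 0, "delta_pos": [0, 0, 2.3], "angular": [0, 0, 0]}]'

```text
clock: 11.8
tool_pos: [0.6651, 0.1255, 0.0071]
orientation: [-180.0, -0.1, -2.8]
force: [-1.3, -0.5, 0.2]
opening: 0.0179
gripper_force: 30.0
```

```bash
python3 -c "
from h import *
print(tray(480.36,322.99,7.2,-5,58))
go(*tray(480.36,322.99,7.2,-5,58),90,7.2)"
```

```text
(np.float64(468.13009894669796), np.float64(379.9059865084182))
to (np.float64(468.13009894669796), np.float64(379.9059865084182), 90, 7.2) delta [-209.  -244.6  -83.1] ang [-0.02 -0.09 -9.97] | up 100: [   0.2   -0.  -100. ] tcp [665.1 125.5   7.1] [-1.8e+02 -1.0e-01 -2.8e+00] open 17.9 F [-1.3 -0.5  0.2] t 11.8
```

apply_moves --deltas '[{"fingers": 0, "delta_pos": [0, 0, -15], "angular": [0, 0, 0]}, {"fingers": 0, "delta_pos": [0, 0, -45], "angular": [0, 0, 0]}, {"fingers": 0, "delta_pos": [-10, -12, -80], "angular": [0, 0, 0]}, {"fingers": 0, "delta_pos": [-36, -42, -90], "angular": [0, 0, -2]}, {"fingers": 0, "delta_pos": [-66, -77, -90], "angular": [0, 0, -4]}, {"fingers": 0, "delta_pos": [-97, -113, -90], "angular": [0, 0, -6]}, {"fingers": 0, "delta_pos": [-128, -150, -90], "angular": [0, 0, -8]}, {"fingers": 0, "delta_pos": [-159, -186, -90], "angular": [0, 0, -10]}, {"fingers": 0, "delta_pos": [-185, -217, -85], "angular": [0, 0, -10]}, {"fingers": 0, "delta_pos": [-202, -236, -75], "angular": [0, 0, -10]}]'

```text
clock: 12.8
tool_pos: [0.4736, 0.3741, 0.0839]
orientation: [-179.8, -0.2, 7.4]
force: [0.6, -0.2, -1.5]
opening: 0.0177
gripper_force: 30.0
```

```bash
python3 -c "
from h import *
go(468.1,379.9,13,7.2)"
```

```text
to (468.1, 379.9, 13, 7.2) delta [-5.  -6.2 70.9] ang [-0.16 -0.24  0.16] | up 100: [   0.4   -0.3 -100. ] tcp [473.6 374.1  83.9] [-179.8   -0.2    7.4] open 17.7 F [ 0.6 -0.2 -1.5] t 12.8
```

apply_moves --deltas '[{"fingers": 0, "delta_pos": [-6.5, -8, 10], "angular": [0, 0, 0]}, {"fingers": 0, "delta_pos": [-6.5, -8, 25], "angular": [0, 0, 0]}, {"fingers": 0, "delta_pos": [-6.5, -8, 40], "angular": [0, 0, 0]}, {"fingers": 0, "delta_pos": [-6.5, -8, 52], "angular": [0, 0, 0]}, {"fingers": 0, "delta_pos": [-6.5, -8, 60], "angular": [0, 0, 0]}, {"fingers": 0, "delta_pos": [-6.5, -8, 64], "angular": [0, 0, 0]}, {"fingers": 0, "delta_pos": [-6.5, -8, 67], "angular": [0, 0, 0]}, {"fingers": 0, "delta_pos": [-6.5, -8, 68], "angular": [0, 0, 0]}, {"fingers": 0, "delta_pos": [-6.5, -8, 68], "angular": [0, 0, 0]}]'

```text
clock: 13.7
tool_pos: [0.4676, 0.3783, 0.0141]
orientation: [-180.0, -0.1, 7.2]
force: [-0.7, -0.7, -1.1]
opening: 0.0178
gripper_force: 30.0
```

```bash
python3 -c "
from h import *
go(468.1,379.9,12,7.2)"
```

```text
to (468.1, 379.9, 12, 7.2) delta [ 0.7 -1.6  2.1] ang [-0.03 -0.12  0.02] | up 100: [   0.2   -0.  -100. ] tcp [467.6 378.3  14.1] [-1.8e+02 -1.0e-01  7.2e+00] open 17.8 F [-0.7 -0.7 -1.1] t 13.7
```

apply_moves --deltas '[{"fingers": 0, "delta_pos": [0, -1, 1], "angular": [0, 0, 0]}, {"fingers": 0, "delta_pos": [0, -1, 2], "angular": [0, 0, 0]}, {"fingers": 0, "delta_pos": [0, -1, 2], "angular": [0, 0, 0]}, {"fingers": 20, "delta_pos": [0, -1, 2], "angular": [0, 0, 0]}, {"fingers": 24, "delta_pos": [0, -1, 2], "angular": [0, 0, 0]}, {"fingers": 26, "delta_pos": [0, -1, 0], "angular": [0, 0, 0]}, {"fingers": 26, "delta_pos": [0, -1, -15], "angular": [0, 0, 0]}, {"fingers": 40, "delta_pos": [0, -1, -50], "angular": [0, 0, 0]}, {"fingers": 40, "delta_pos": [0, -1, -90], "angular": [0, 0, 0]}, {"fingers": 40, "delta_pos": [0, -1, -90], "angular": [0, 0, 0]}]'

```text
clock: 14.7
tool_pos: [0.4696, 0.3819, 0.1099]
orientation: [-179.6, -0.5, 7.3]
force: [0.9, 1.4, 0.9]
opening: 0.0393
gripper_force: 0.0
```

```bash
python3 -c "
from h import *
go(471,131.5,100,60.8)
go(471,131.5,100,-119.2)"
```

```text
to (471, 131.5, 100, 60.8) delta [-30.5 248.6   8. ] ang [ -0.1   -0.65 -53.5 ] | up 100: [   0.9   -0.7 -100. ] tcp [469.6 381.9 109.9] [-179.6   -0.5    7.3] open 39.3 F [0.9 1.4 0.9] t 14.7
to (471, 131.5, 100, -119.2) delta [-30.5 248.6   8. ] ang [-7.800e-01  1.200e-01  1.265e+02] | up 100: [   0.9   -0.7 -100. ] tcp [469.6 381.9 109.9] [-179.6   -0.5    7.3] open 39.3 F [0.9 1.4 0.9] t 14.7
```

apply_moves --deltas '[{"fingers": 40, "delta_pos": [-2, 15, 0], "angular": [0, 0, -8]}, {"fingers": 40, "delta_pos": [-7, 50, 0], "angular": [0, 0, -16]}, {"fingers": 40, "delta_pos": [-11, 90, 0], "angular": [0, 0, -24]}, {"fingers": 40, "delta_pos": [-16, 130, 0], "angular": [0, 0, -32]}, {"fingers": 40, "delta_pos": [-21, 170, 2], "angular": [0, 0, -40]}, {"fingers": 40, "delta_pos": [-26, 205, 4], "angular": [0, 0, -48]}, {"fingers": 40, "delta_pos": [-29, 232, 6], "angular": [0, 0, -53.5]}, {"fingers": 40, "delta_pos": [-30.5, 248, 8], "angular": [0, 0, -53.5]}, {"fingers": 40, "delta_pos": [-30.5, 248, 8], "angular": [0, 0, -53.5]}, {"fingers": 40, "delta_pos": [-30.5, 248, 8], "angular": [0, 0, -53.5]}]'

```text
clock: 15.7
tool_pos: [0.4686, 0.1296, 0.096]
orientation: [179.9, -0.1, 60.6]
force: [1.1, 0.4, 0.6]
opening: 0.0397
gripper_force: 0.0
```

```bash
python3 -c "
from h import *
go(471,131.5,8,60.8)
wrist('pics/w4.png',[tray(471,131.5,60.8,*q)+(14,) for q in((-40,12),(-40,-12),(40,12),(40,-12),(0,0))]+[tray(480.36,322.99,7.2,*q)+(9,) for q in((27,24),(27,-89),(21,21))])
im=cv2.imread('pics/w4.png');im[:,:]=im;cv2.imwrite('pics/w4.png',im)
t=ctrl.snapshot('top')[185:275,130:265,::-1];cv2.imwrite('pics/w4.png',np.vstack([cv2.resize(im[0:300],None,fx=.8,fy=.8),cv2.resize(t,(512,341),interpolation=cv2.INTER_CUBIC)]))"
```

```text
to (471, 131.5, 8, 60.8) delta [ 2.7  1.  88. ] ang [ 0.1  -0.11 -0.21] | up 100: [   0.2    0.2 -100. ] tcp [468.6 129.6  96. ] [ 1.799e+02 -1.000e-01  6.060e+01] open 39.7 F [1.1 0.4 0.6] t 15.7
```

View pics/w4.png

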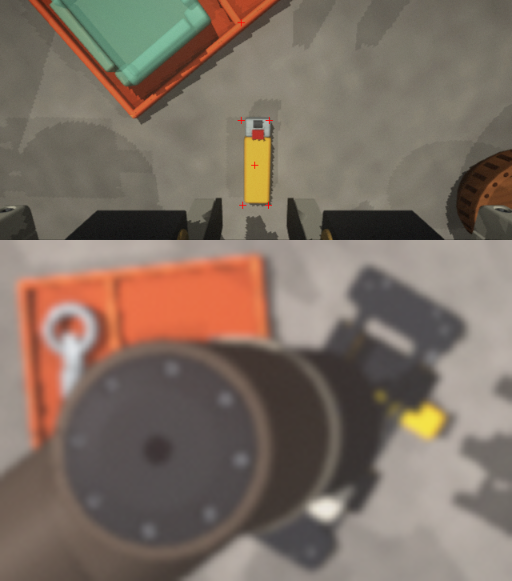

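apply_moves --deltas '[{"fingers": 40, "delta_pos": [2.5, 2, 30], "angular": [0, 0, 0]}, {"fingers": 40, "delta_pos": [2.5, 2, 55], "angular": [0, 0, 0]}, {"fingers": 40, "delta_pos": [2.5, 2, 72], "angular": [0, 0, 0]}, {"fingers": 36, "delta_pos": [2.5, 2, 82], "angular": [0, 0, 0]}, {"fingers": 32, "delta_pos": [2.5, 2, 86], "angular": [0, 0, 0]}, {"fingers": 30, "delta_pos": [2.5, 2, 88], "angular": [0, 0, 0]}, {"fingers": 28, "delta_pos": [2.5, 2, 88], "angular": [0, 0, 0]}, {"fingers": 28, "delta_pos": [2.5, 2, 88], "angular": [0, 0, 0]}]'

```text
clock: 16.6
tool_pos: [0.4716, 0.1309, 0.0084]
orientation: [179.9, -0.1, 60.7]
force: [0.8, -0.9, 0.0]
opening: 0.0285
gripper_force: 0.0
```

```bash
python3 -c "
from h import *
go(471,131.5,7.5,60.8)"
```

```text
to (471, 131.5, 7.5, 60.8) delta [ 0.2 -0.9  0.9] ang [ 0.11 -0.14 -0.07] | up 100: [   0.2    0.2 -100. ] tcp [471.6 130.9   8.4] [ 1.799e+02 -1.000e-01  6.070e+01] open 28.5 F [ 0.8 -0.9  0. ] t 16.6
```

apply_moves --deltas '[{"fingers": 24, "delta_pos": [0, 0, 1.2], "angular": [0, 0, 0]}, {"fingers": 12, "delta_pos": [0, 0, 1.2], "angular": [0, 0, 0]}, {"fingers": 0, "delta_pos": [0, 0, 1.2], "angular": [0, 0, 0]}, {"fingers": 0, "delta_pos": [0, 0, 1.2], "angular": [0, 0, 0]}, {"fingers": 0, "delta_pos": [0, 0, -4], "angular": [0, 0, 0]}, {"fingers": 0, "delta_pos": [0, 0, -25], "angular": [0, 0, 0]}, {"fingers": 0, "delta_pos": [0, 0, -60], "angular": [0, 0, 0]}, {"fingers": 0, "delta_pos": [0, 0, -80], "angular": [0, 0, 0]}, {"fingers": 0, "delta_pos": [0, 0, -80], "angular": [0, 0, 0]}]'

```text
clock: 17.5
tool_pos: [0.4726, 0.1314, 0.0908]
orientation: [179.8, -0.3, 60.8]
force: [-0.4, -0.2, 0.3]
opening: 0.0235
gripper_force: 30.0
```

```bash
python3 -c "
from h import *
go(542.2,296.6,80,97.2)"
```

```text
to (542.2, 296.6, 80, 97.2) delta [178.1 -20.   11.7] ang [  0.31  -0.26 -36.45] | up 100: [   0.6    0.4 -100. ] tcp [472.6 131.4  90.8] [179.8  -0.3  60.8] open 23.5 F [-0.4 -0.2  0.3] t 17.5
```

Lighter held at a 23.5 mm opening. Carrying it over to SHORT.

apply_moves --deltas '[{"fingers": 0, "delta_pos": [12, -2, 0], "angular": [0, 0, -5]}, {"fingers": 0, "delta_pos": [40, -5, 0], "angular": [0, 0, -12]}, {"fingers": 0, "delta_pos": [75, -9, 0], "angular": [0, 0, -19]}, {"fingers": 0, "delta_pos": [110, -13, 0], "angular": [0, 0, -26]}, {"fingers": 0, "delta_pos": [143, -16, 2], "angular": [0, 0, -33]}, {"fingers": 0, "delta_pos": [167, -19, 6], "angular": [0, 0, -36.5]}, {"fingers": 0, "delta_pos": [178, -20, 11], "angular": [0, 0, -36.5]}, {"fingers": 0, "delta_pos": [178, -20, 11], "angular": [0, 0, -36.5]}, {"fingers": 0, "delta_pos": [178, -20, 11], "angular": [0, 0, -36.5]}, {"fingers": 0, "delta_pos": [178, -20, 11], "angular": [0, 0, -36.5]}]'

```text
clock: 18.5
tool_pos: [0.5401, 0.2944, 0.0769]
orientation: [179.9, 0.0, 97.1]
force: [-0.2, -0.2, 0.4]
opening: 0.0237
gripper_force: 30.0
```

```bash
python3 -c "
from h import *
go(542.2,296.6,12,97.2); print(ctrl.get_obs()['joint_pos'])"
```

```text
to (542.2, 296.6, 12, 97.2) delta [ 1.9  2.3 64.9] ang [ 0.06  0.01 -0.05] | up 100: [  -0.     0.1 -100. ] tcp [540.1 294.4  76.9] [179.9   0.   97.1] open 23.7 F [-0.2 -0.2  0.4] t 18.5
[ 4.67930365e+01  2.25150157e+01 -1.77748939e+01  6.12864158e-02
 -4.96698922e+01  1.40316706e+02]
```

apply_moves --deltas '[{"fingers": 0, "delta_pos": [2, 2, 15], "angular": [0, 0, 0]}, {"fingers": 0, "delta_pos": [2, 2, 32], "angular": [0, 0, 0]}, {"fingers": 0, "delta_pos": [2, 2, 46], "angular": [0, 0, 0]}, {"fingers": 0, "delta_pos": [2, 2, 55], "angular": [0, 0, 0]}, {"fingers": 0, "delta_pos": [2, 2, 60], "angular": [0, 0, 0]}, {"fingers": 0, "delta_pos": [2, 2, 63], "angular": [0, 0, 0]}, {"fingers": 0, "delta_pos": [2, 2, 64], "angular": [0, 0, 0]}, {"fingers": 0, "delta_pos": [2, 2, 64], "angular": [0, 0, 0]}, {"fingers": 0, "delta_pos": [2, 2, 64], "angular": [0, 0, 0]}]'

```text
clock: 19.4
tool_pos: [0.5427, 0.2981, 0.0135]
orientation: [179.9, -0.0, 97.2]
force: [0.7, -0.8, -0.5]
opening: 0.0232
gripper_force: 30.0
```

```bash
python3 -c "
from h import *
go(542.2,296.6,12,97.2)"
```

```text
to (542.2, 296.6, 12, 97.2) delta [-1.4 -0.7  1.5] ang [ 0.14 -0.04  0.04] | up 100: [   0.1    0.2 -100. ] tcp [542.7 298.1  13.5] [179.9  -0.   97.2] open 23.2 F [ 0.7 -0.8 -0.5] t 19.4
```

apply_moves --deltas '[{"fingers": 0, "delta_pos": [-1, 0, 1], "angular": [0, 0, 0]}, {"fingers": 0, "delta_pos": [-1, 0, 1.5], "angular": [0, 0, 0]}, {"fingers": 0, "delta_pos": [-1, 0, 1.5], "angular": [0, 0, 0]}, {"fingers": 26, "delta_pos": [-1, 0, 1.5], "angular": [0, 0, 0]}, {"fingers": 30, "delta_pos": [-1, 0, 1.5], "angular": [0, 0, 0]}, {"fingers": 34, "delta_pos": [-1, 0, -1], "angular": [0, 0, 0]}, {"fingers": 34, "delta_pos": [-1, 0, -15], "angular": [0, 0, 0]}, {"fingers": 34, "delta_pos": [-1, 0, -50], "angular": [0, 0, 0]}, {"fingers": 34, "delta_pos": [-1, 0, -95], "angular": [0, 0, 0]}, {"fingers": 34, "delta_pos": [-1, 0, -100], "angular": [0, 0, 0]}]'

```text
clock: 20.4
tool_pos: [0.5454, 0.299, 0.1202]
orientation: [179.4, -0.3, 97.3]
force: [-0.0, 0.9, 0.6]
opening: 0.0341
gripper_force: 0.0
```

```bash
python3 -c "
from h import *
go(628.7,24.3,110,45)
print(ray('scene',[(392,356)],.0),ray('scene',[(400,320)],.2),ray('top',[(246,100)],0.03), ray('top',[(237,71)],.22))"
```

```text
to (628.7, 24.3, 110, 45) delta [-283.1   47.6    9.3] ang [ 0.43 -0.55 52.3 ] | up 100: [   0.5    1.1 -100. ] tcp [545.4 299.  120.2] [179.4  -0.3  97.3] open 34.1 F [-0.   0.9  0.6] t 20.4
[[8.95718932e-01 1.11051831e-01 2.22044605e-16]] [[0.8756078  0.10146678 0.2       ]] [[0.85186644 0.10378253 0.03      ]] [[0.86914624 0.09460474 0.22      ]]
```

apply_moves --deltas '[{"fingers": 32, "delta_pos": [-15, 2, 0], "angular": [0, 0, 8]}, {"fingers": 32, "delta_pos": [-55, 9, 0], "angular": [0, 0, 16]}, {"fingers": 32, "delta_pos": [-100, 17, 0], "angular": [0, 0, 24]}, {"fingers": 32, "delta_pos": [-145, 24, 0], "angular": [0, 0, 32]}, {"fingers": 32, "delta_pos": [-190, 32, 0], "angular": [0, 0, 40]}, {"fingers": 32, "delta_pos": [-232, 39, 2], "angular": [0, 0, 48]}, {"fingers": 32, "delta_pos": [-264, 44, 6], "angular": [0.4, -0.3, 52.3]}, {"fingers": 32, "delta_pos": [-283, 47.5, 9], "angular": [0.4, -0.3, 52.3]}, {"fingers": 32, "delta_pos": [-283, 47.5, 9], "angular": [0.4, -0.3, 52.3]}, {"fingers": 32, "delta_pos": [-283, 47.5, 9], "angular": [0.4, -0.3, 52.3]}]'

```text
clock: 21.4
tool_pos: [0.6254, 0.0217, 0.1047]
orientation: [-179.9, 0.3, 44.9]
force: [0.0, -0.0, 0.2]
opening: 0.0322
gripper_force: 0.0
```

```bash
python3 -c "
from h import *
go(628.7,24.3,24,45)
wrist('pics/w5.png',[(658+46*np.cos(a),-5+46*np.sin(a),42) for a in np.arange(0,6.28,.4)])
t=ctrl.snapshot('top')[185:275,130:265,::-1];im=cv2.imread('pics/w5.png');cv2.imwrite('pics/w5.png',np.vstack([cv2.resize(im,None,fx=.7,fy=.7)[40:280],cv2.resize(t,(448,300),interpolation=cv2.INTER_CUBIC)]))"
```

```text
to (628.7, 24.3, 24, 45) delta [ 4.6  0.7 80.7] ang [-0.14  0.3  -0.12] | up 100: [  -0.5   -0.3 -100. ] tcp [625.4  21.7 104.7] [-179.9    0.3   44.9] open 32.2 F [ 0.  -0.   0.2] t 21.4
```

View pics/w5.png

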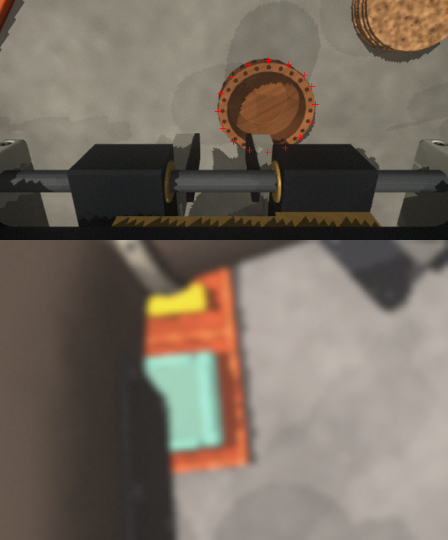

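apply_moves --deltas '[{"fingers": 32, "delta_pos": [4, 0.5, 25], "angular": [0, 0, 0]}, {"fingers": 32, "delta_pos": [4, 0.5, 48], "angular": [0, 0, 0]}, {"fingers": 32, "delta_pos": [4, 0.5, 65], "angular": [0, 0, 0]}, {"fingers": 30, "delta_pos": [4, 0.5, 75], "angular": [0, 0, 0]}, {"fingers": 26, "delta_pos": [4, 0.5, 80], "angular": [0, 0, 0]}, {"fingers": 20, "delta_pos": [4, 0.5, 80], "angular": [0, 0, 0]}, {"fingers": 12, "delta_pos": [4, 0.5, 80], "angular": [0, 0, 0]}, {"fingers": 5, "delta_pos": [4, 0.5, 80], "angular": [0, 0, 0]}, {"fingers": 0, "delta_pos": [4, 0.5, 80], "angular": [0, 0, 0]}, {"fingers": 0, "delta_pos": [4, 0.5, 80], "angular": [0, 0, 0]}]'

```text
clock: 22.5
tool_pos: [0.6285, 0.0245, 0.0249]
orientation: [-179.9, 0.3, 44.9]
force: [-1.0, 1.0, 4.7]
opening: 0.0088
gripper_force: 28.8
```

```bash
python3 -c "
from h import *
p=tray(471.7,-351,5.8,-34,7.5);print(p);go(*p,120,5.8)"
```

```text
(np.float64(437.1161336709491), np.float64(-346.97430878800424))
to (np.float64(437.1161336709491), np.float64(-346.97430878800424), 120, 5.8) delta [-398.3  127.6  -93.5] ang [-3.000e-02  2.900e-01  3.914e+01] | up 100: [  -0.5   -0.2 -100. ] tcp [628.5  24.5  24.9] [-179.9    0.3   44.9] open 8.8 F [-1.   1.   4.7] t 22.5
```

apply_moves --deltas '[{"fingers": 0, "delta_pos": [0, 0, -10], "angular": [0, 0, 0]}, {"fingers": 0, "delta_pos": [0, 0, -35], "angular": [0, 0, 0]}, {"fingers": 0, "delta_pos": [-4, 1, -70], "angular": [0, 0, 0]}, {"fingers": 0, "delta_pos": [-20, 6, -95], "angular": [0, 0, 2]}, {"fingers": 0, "delta_pos": [-50, 16, -100], "angular": [0, 0, 6]}, {"fingers": 0, "delta_pos": [-90, 29, -100], "angular": [0, 0, 11]}, {"fingers": 0, "delta_pos": [-130, 42, -100], "angular": [0, 0, 16]}, {"fingers": 0, "delta_pos": [-170, 55, -100], "angular": [0, 0, 21]}, {"fingers": 0, "delta_pos": [-210, 67, -100], "angular": [0, 0, 26]}, {"fingers": 0, "delta_pos": [-250, 80, -100], "angular": [0, 0, 31]}]'

```text
clock: 23.5
tool_pos: [0.5067, -0.21, 0.1258]
orientation: [180.0, 0.4, 13.7]
force: [1.0, -0.5, -1.5]
opening: 0.0087
gripper_force: 28.8
```

```bash
python3 -c "
from h import *
go(437.1,-347,90,5.8)"
```

```text
to (437.1, -347, 90, 5.8) delta [-99.9 116.6  36.5] ang [0.06 0.37 7.93] | up 100: [  -0.7    0.1 -100. ] tcp [ 506.7 -210.   125.8] [180.    0.4  13.7] open 8.7 F [ 1.  -0.5 -1.5] t 23.5
```

apply_moves --deltas '[{"fingers": 0, "delta_pos": [-25, 29, 0], "angular": [0, 0, 2]}, {"fingers": 0, "delta_pos": [-50, 58, 0], "angular": [0, 0, 4]}, {"fingers": 0, "delta_pos": [-72, 83, 5], "angular": [0, 0, 6]}, {"fingers": 0, "delta_pos": [-88, 102, 14], "angular": [0, 0, 7]}, {"fingers": 0, "delta_pos": [-97, 112, 25], "angular": [0, 0, 7.5]}, {"fingers": 0, "delta_pos": [-98, 114, 35], "angular": [0, 0, 7.5]}, {"fingers": 0, "delta_pos": [-98, 114, 36], "angular": [0, 0, 7.5]}, {"fingers": 0, "delta_pos": [-98, 114, 36], "angular": [0, 0, 7.5]}, {"fingers": 0, "delta_pos": [-98, 114, 36], "angular": [0, 0, 7.5]}]'

```text
clock: 24.4
tool_pos: [0.4409, -0.3424, 0.0903]
orientation: [179.9, 0.4, 6.5]
force: [-0.4, 0.3, -1.1]
opening: 0.0085
gripper_force: 28.8
```

```bash
python3 -c "
from h import *
go(437.1,-347,29,5.8);c=(471.7,-351)
wrist('pics/w6.png',[tray(*c,5.8,*q)+(11,) for q in((95,95),(95,-95),(89,-89))]+[tray(*c,5.8,*q)+(9,) for q in((27,24),(27,-86),(21,-86))])"
```

```text
to (437.1, -347, 29, 5.8) delta [-3.9  4.  61.3] ang [0.1  0.35 0.71] | up 100: [  -0.6    0.2 -100. ] tcp [ 440.9 -342.4   90.3] [179.9   0.4   6.5] open 8.5 F [-0.4  0.3 -1.1] t 24.4
```

View pics/w6.png

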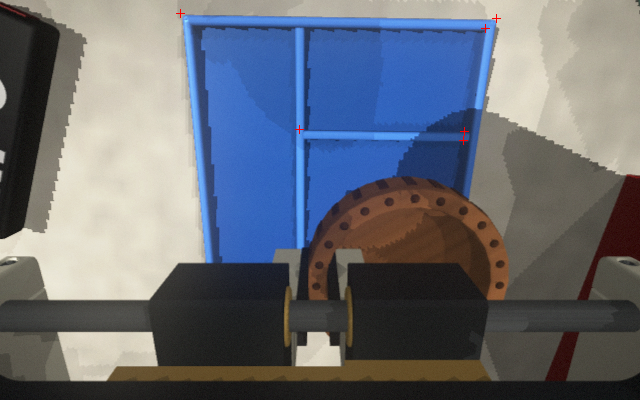

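apply_moves --deltas '[{"fingers": 0, "delta_pos": [-5, 5, 12], "angular": [0, 0.3, 0.5]}, {"fingers": 0, "delta_pos": [-5, 5, 27], "angular": [0, 0.3, 0.5]}, {"fingers": 0, "delta_pos": [-5, 5, 40], "angular": [0, 0.3, 0.5]}, {"fingers": 0, "delta_pos": [-5, 5, 50], "angular": [0, 0.3, 0.5]}, {"fingers": 0, "delta_pos": [-5, 5, 56], "angular": [0, 0.3, 0.5]}, {"fingers": 0, "delta_pos": [-5, 5, 59], "angular": [0, 0.3, 0.5]}, {"fingers": 0, "delta_pos": [-5, 5, 60], "angular": [0, 0.3, 0.5]}, {"fingers": 0, "delta_pos": [-5, 5, 60], "angular": [0, 0.3, 0.5]}, {"fingers": 0, "delta_pos": [-5, 5, 60], "angular": [0, 0.3, 0.5]}]'

```text
clock: 25.35
tool_pos: [0.4356, -0.3488, 0.0304]
orientation: [179.9, 0.0, 5.9]
force: [0.5, -0.6, -0.4]
opening: 0.0091
gripper_force: 28.8
```

```bash
python3 -c "
from h import *
go(436,-348,29,5.8)"
```

```text
to (436, -348, 29, 5.8) delta [ 0.4 -0.8  1.4] ang [0.11 0.03 0.13] | up 100: [  -0.1    0.2 -100. ] tcp [ 435.6 -348.8   30.4] [179.9   0.    5.9] open 9.1 F [ 0.5 -0.6 -0.4] t 25.35
```

apply_moves --deltas '[{"fingers": 0, "delta_pos": [0, 0, 0.7], "angular": [0, 0, 0]}, {"fingers": 0, "delta_pos": [0, 0, 1.4], "angular": [0, 0, 0]}, {"fingers": 0, "delta_pos": [0, 0, 1.6], "angular": [0, 0, 0]}, {"fingers": 12, "delta_pos": [0, 0, 1.6], "angular": [0, 0, 0]}, {"fingers": 20, "delta_pos": [0, 0, 1.6], "angular": [0, 0, 0]}, {"fingers": 28, "delta_pos": [0, 0, 1.6], "angular": [0, 0, 0]}, {"fingers": 28, "delta_pos": [0, 0, -10], "angular": [0, 0, 0]}, {"fingers": 28, "delta_pos": [0, 0, -40], "angular": [0, 0, 0]}, {"fingers": 50, "delta_pos": [0, 0, -80], "angular": [0, 0, 0]}, {"fingers": 64, "delta_pos": [0, 0, -90], "angular": [0, 0, 0]}]'

```text
clock: 26.35
tool_pos: [0.4376, -0.3498, 0.1251]
orientation: [179.7, -0.3, 6.0]
force: [0.2, -0.6, -0.2]
opening: 0.0388
gripper_force: 0.0
```

```bash
python3 -c "
from h import *
go(475,-126.2,110,-17)"
```

```text
to (475, -126.2, 110, -17) delta [  60.4 -218.5   14.2] ang [ 0.26 -0.31 22.98] | up 100: [   0.4    0.5 -100. ] tcp [ 437.6 -349.8  125.1] [179.7  -0.3   6. ] open 38.8 F [ 0.2 -0.6 -0.2] t 26.35
```

apply_moves --deltas '[{"fingers": 64, "delta_pos": [3, -12, 0], "angular": [0, 0, 4]}, {"fingers": 64, "delta_pos": [12, -45, 0], "angular": [0, 0, 10]}, {"fingers": 64, "delta_pos": [24, -88, 0], "angular": [0, 0, 16]}, {"fingers": 64, "delta_pos": [36, -130, 2], "angular": [0, 0, 22]}, {"fingers": 64, "delta_pos": [47, -170, 5], "angular": [0, 0, 23]}, {"fingers": 64, "delta_pos": [56, -202, 10], "angular": [0.3, -0.3, 23]}, {"fingers": 64, "delta_pos": [60, -218, 14], "angular": [0.3, -0.3, 23]}, {"fingers": 64, "delta_pos": [60, -218, 14], "angular": [0.3, -0.3, 23]}, {"fingers": 64, "delta_pos": [60, -218, 14], "angular": [0.3, -0.3, 23]}]'

```text
clock: 27.25
tool_pos: [0.4727, -0.1254, 0.106]
orientation: [-179.9, 0.4, -17.0]
force: [1.0, -0.5, -0.1]
opening: 0.064
gripper_force: 0.0
```

```bash
python3 -c "
from h import *
go(475,-126.2,8,-17)
wrist('pics/w7.png',[tray(475,-126.2,-17,*q)+(22,) for q in((-75,23),(-75,-23),(75,23),(75,-23),(0,0))])
im=cv2.imread('pics/w7.png')
t=ctrl.snapshot('scene')[120:280,200:560,::-1];cv2.imwrite('pics/w7.png',np.vstack([cv2.resize(im,None,fx=.8,fy=.8)[40:320],cv2.resize(t,(512,228),interpolation=cv2.INTER_CUBIC)]))"
```

```text
to (475, -126.2, 8, -17) delta [ 3.1  0.3 98. ] ang [-0.13  0.37 -0.  ] | up 100: [  -0.6   -0.2 -100. ] tcp [ 472.7 -125.4  106. ] [-179.9    0.4  -17. ] open 64.0 F [ 1.  -0.5 -0.1] t 27.25
```

View pics/w7.png

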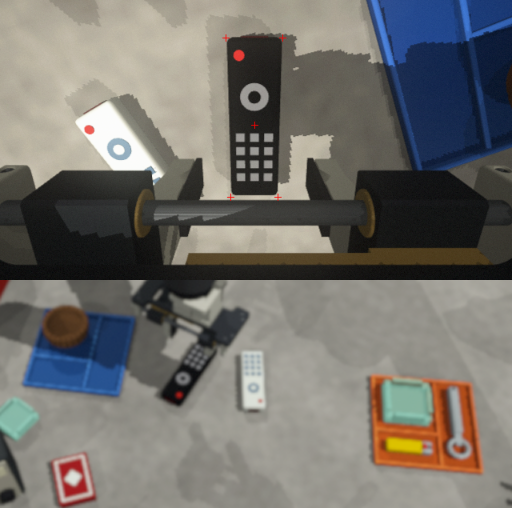

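apply_moves --deltas '[{"fingers": 64, "delta_pos": [2.5, 0.5, 30], "angular": [0, 0.3, 0]}, {"fingers": 64, "delta_pos": [2.5, 0.5, 60], "angular": [0, 0.3, 0]}, {"fingers": 64, "delta_pos": [2.5, 0.5, 80], "angular": [0, 0.3, 0]}, {"fingers": 60, "delta_pos": [2.5, 0.5, 92], "angular": [0, 0.3, 0]}, {"fingers": 56, "delta_pos": [2.5, 0.5, 97], "angular": [0, 0.3, 0]}, {"fingers": 52, "delta_pos": [2.5, 0.5, 99], "angular": [0, 0.3, 0]}, {"fingers": 50, "delta_pos": [2.5, 0.5, 99], "angular": [0, 0.3, 0]}, {"fingers": 40, "delta_pos": [2.5, 0.5, 99], "angular": [0, 0.3, 0]}, {"fingers": 30, "delta_pos": [2.5, 0.5, 99], "angular": [0, 0.3, 0]}, {"fingers": 30, "delta_pos": [2.5, 0.5, 99], "angular": [0, 0.3, 0]}]'

```text
clock: 28.35
tool_pos: [0.4748, -0.1264, 0.0073]
orientation: [-179.9, 0.0, -17.1]
force: [-0.5, -1.4, 3.6]
opening: 0.0455
gripper_force: 30.0
```

```bash
python3 -c "
from h import *
p=tray(470.5,-351.7,5.8,0,58);print(p);go(*p,90,5.8)"
```

```text
(np.float64(464.6387347633891), np.float64(-293.9969188879303))
to (np.float64(464.6387347633891), np.float64(-293.9969188879303), 90, 5.8) delta [ 39.5 163.  -83.2] ang [-1.500e-01 -2.000e-02 -2.286e+01] | up 100: [  -0.    -0.3 -100. ] tcp [ 474.8 -126.4    7.3] [-179.9    0.   -17.1] open 45.5 F [-0.5 -1.4  3.6] t 28.35
```

apply_moves --deltas '[{"fingers": 30, "delta_pos": [0, 0, -10], "angular": [0, 0, 0]}, {"fingers": 30, "delta_pos": [0, 0, -40], "angular": [0, 0, 0]}, {"fingers": 30, "delta_pos": [2, 8, -75], "angular": [0, 0, 0]}, {"fingers": 30, "delta_pos": [8, 32, -85], "angular": [0, 0, -4]}, {"fingers": 30, "delta_pos": [16, 66, -85], "angular": [0, 0, -9]}, {"fingers": 30, "delta_pos": [25, 102, -85], "angular": [0, 0, -15]}, {"fingers": 30, "delta_pos": [33, 136, -85], "angular": [0, 0, -20]}, {"fingers": 30, "delta_pos": [38, 157, -84], "angular": [0, 0, -23]}, {"fingers": 30, "delta_pos": [39.5, 163, -80], "angular": [0, 0, -23]}, {"fingers": 30, "delta_pos": [39.5, 163, -80], "angular": [0, 0, -23]}]'

```text
clock: 29.35
tool_pos: [0.4634, -0.2943, 0.0858]
orientation: [-179.8, 0.1, 5.8]
force: [0.5, 1.2, -2.0]
opening: 0.0459
gripper_force: 30.0
```

```bash
python3 -c "
from h import *
go(464.6,-294,12,5.8)"
```

```text
to (464.6, -294, 12, 5.8) delta [ 1.3  0.1 73.8] ang [-0.19  0.08 -0.04] | up 100: [  -0.1   -0.3 -100. ] tcp [ 463.4 -294.3   85.8] [-1.798e+02  1.000e-01  5.800e+00] open 45.9 F [ 0.5  1.2 -2. ] t 29.35
```

apply_moves --deltas '[{"fingers": 30, "delta_pos": [1, 0, 15], "angular": [-0.2, 0, 0]}, {"fingers": 30, "delta_pos": [1, 0, 35], "angular": [-0.2, 0, 0]}, {"fingers": 30, "delta_pos": [1, 0, 52], "angular": [-0.2, 0, 0]}, {"fingers": 30, "delta_pos": [1, 0, 63], "angular": [-0.2, 0, 0]}, {"fingers": 30, "delta_pos": [1, 0, 68], "angular": [-0.2, 0, 0]}, {"fingers": 30, "delta_pos": [1, 0, 71], "angular": [-0.2, 0, 0]}, {"fingers": 30, "delta_pos": [1, 0, 72], "angular": [-0.2, 0, 0]}, {"fingers": 30, "delta_pos": [1, 0, 72], "angular": [-0.2, 0, 0]}, {"fingers": 30, "delta_pos": [1, 0, 72], "angular": [-0.2, 0, 0]}]'

```text
clock: 30.25
tool_pos: [0.4655, -0.2938, 0.0147]
orientation: [179.9, -0.0, 5.9]
force: [0.2, 0.4, -2.0]
opening: 0.0455
gripper_force: 30.0
```

```bash
python3 -c "
from h import *
go(464.6,-294,12,5.8)"
```

```text
to (464.6, -294, 12, 5.8) delta [-0.9  0.1  2.7] ang [ 0.07 -0.02  0.12] | up 100: [   0.     0.1 -100. ] tcp [ 465.5 -293.8   14.7] [179.9  -0.    5.9] open 45.5 F [ 0.2  0.4 -2. ] t 30.25
```

apply_moves --deltas '[{"fingers": 30, "delta_pos": [0, 0, 1.5], "angular": [0, 0, 0]}, {"fingers": 30, "delta_pos": [0, 0, 2.7], "angular": [0, 0, 0]}, {"fingers": 30, "delta_pos": [0, 0, 2.7], "angular": [0, 0, 0]}, {"fingers": 48, "delta_pos": [0, 0, 2.7], "angular": [0, 0, 0]}, {"fingers": 50, "delta_pos": [0, 0, 2.7], "angular": [0, 0, 0]}, {"fingers": 51, "delta_pos": [0, 0, 1], "angular": [0, 0, 0]}, {"fingers": 51, "delta_pos": [0, 0, -12], "angular": [0, 0, 0]}, {"fingers": 51, "delta_pos": [0, 0, -50], "angular": [0, 0, 0]}, {"fingers": 51, "delta_pos": [0, 0, -100], "angular": [0, 0, 0]}, {"fingers": 51, "delta_pos": [0, 0, -150], "angular": [0, 0, 0]}]'

```text
clock: 31.25
tool_pos: [0.4647, -0.2935, 0.1668]
orientation: [179.9, 0.1, 5.9]
force: [1.6, 0.6, -0.3]
opening: 0.0511
gripper_force: 0.0
```

apply_moves --deltas '[{"fingers": 51, "delta_pos": [20, -40, -10], "angular": [0, 0, 0]}, {"fingers": 51, "delta_pos": [30, -80, -20], "angular": [0, 0, 0]}, {"fingers": 51, "delta_pos": [30, -120, -20], "angular": [0, 0, 0]}, {"fingers": 51, "delta_pos": [30, -160, -20], "angular": [0, 0, 0]}, {"fingers": 51, "delta_pos": [30, -200, -20], "angular": [0, 0, 0]}, {"fingers": 51, "delta_pos": [30, -240, -20], "angular": [0, 0, 0]}, {"fingers": 51, "delta_pos": [30, -280, -20], "angular": [0, 0, 0]}, {"fingers": 51, "delta_pos": [30, -290, -20], "angular": [0, 0, 0]}, {"fingers": 51, "delta_pos": [30, -290, -20], "angular": [0, 0, 0]}]'

```text
clock: 32.15
tool_pos: [0.4652, -0.0006, 0.185]
orientation: [180.0, -0.1, 6.1]
force: [-0.7, -0.9, 0.5]
opening: 0.0512
gripper_force: 0.0
```

```bash
python3 -c "
from h import *
o=ctrl.get_obs();print(o['clock'],o['tool_pos'],np.abs(o['qvel']).max())
s=ctrl.snapshot('scene')[120:280,200:560,::-1];t=ctrl.snapshot('top')[150:280,130:450,::-1]
r=lambda a:cv2.resize(a,(730,int(a.shape[0]*730/a.shape[1])),interpolation=cv2.INTER_CUBIC)
a=np.vstack([r(s)[:300],r(t)]);print(a.shape);cv2.imwrite('pics/fin.png',a[:600])"
```

```text
32.15 [ 0.46515099 -0.0005806   0.18498348] 2.5687546799778134
(596, 730, 3)
```

View pics/fin.png

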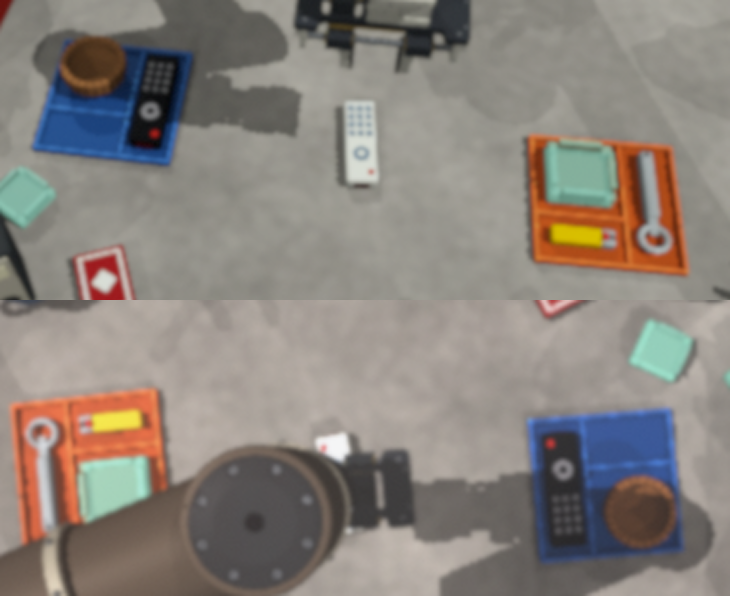

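The final views show everything in place. Orange tray: ashtray (580,173), opener (650,205) and lighter (580,235). Blue tray: bowl (640,512) and black remote (563,488), with SHORT empty. The white remote hasn't moved.

```bash
python3 -c "
from plant import ctrl
print(ctrl.close_job())"
```

```text
the job is handed in; nothing more can be done
None
```

Both trays are made up as asked and the job is handed in at about 32 s; the white remote was left untouched, and the last pictures showed every item in its own compartment.

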